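# Nip a brass rod in the bench clamp with the inner fine knob only

### The job

Lift the short brass rod out of its spring clip, stand it upright in the V of the little green bench clamp, and nip it there by turning only the small inner knob clockwise until you feel the rubber nose press firmly on the rod, about 12 N; do not overtighten, as above 20 N it marks the brass. The large black outer ring under the knob is already set and must not be dragged round. Leave the rod standing held in the clamp, let go of everything, and leave the lantern, float, weight and whetstone alone.

Things in the scene. Friction and masses are not known exactly. Their poses are not given: they have to be found in the camera images.
- rod_center (a point): Centre of the loose brass rod, a plain upright cylinder 14 mm in diameter and 80 mm long, about 105 g. It starts with its foot 4 mm above the shelf, pinched 21 to 35 mm above the shelf by the clip's two light spring prongs, about 1.6 N each; pull it straight up.
- rod: The same brass rod; origin at the centre of its foot, z along its length.
- clip: Fixed steel spring clip on a stub of the concrete lip; origin on the shelf under the rod. The two prongs stand either side of the rod along y; the concrete stub, 36 mm high and 100 mm wide, lies 16 to 56 mm from the rod towards +x. Nothing of it is higher than 36 mm.
- seat (a point): Where the middle of the rod's foot belongs, fully home in the clamp's V, on the base plate 12 mm above the shelf. The clamp's y axis points from here to the knob. The steel V opens towards +y, 28 mm above the plate, 17 mm either side along x. The nose comes from +y; at the start it stands 7 to 21 mm clear of a rod fully home (varies, not measured).
- head: Fixed green housing of the clamp, 70 by 90 mm, top 46 mm above the shelf, centred 125 mm from the seat along +y. It carries the ring, the knob and the sprung ram with the black rubber nose (14 mm wide, 20 mm high, centred 27 mm above the shelf) that presses the rod. Origin on the shelf, 60 mm from the seat along +y; axes as the clamp's.
- knob_grip (a point): Centre of the small inner knob, on its vertical turning axis: a fluted round aluminium knob 26 mm in diameter and 26 mm high, from 58 to 84 mm above the shelf, so this point is 71 mm above the shelf. It stands just above the outer ring, whose top is 57 mm above the shelf. It can be gripped at any yaw.
- knob: Origin at the inner knob's underside. Starts at its loosened end stop and turns at most 2.4 rad, clockwise to tighten, 12 mm of nose travel per rad. Running free takes about 0.18 N m; once the nose bears, its spring adds about 60 N per rad, felt as 0.012 N m more torque per newton than when running free. Friction holds up to 15 N when let go; at rest it masks torque, so compare readings after equal small turns.
- ring_mark (a point): White mark on top of the large black outer ring (66 mm in diameter, 10 mm thick, its top 57 mm above the shelf), 30 mm from the common axis. The ring turns at the slightest touch (0.03 N m).
- lantern: Tin lantern, round, 96 mm across the foot and 160 mm high with its bail; origin under its centre. Leave alone.
- float: Cork fishing float with a red band, 48 mm across, 75 mm high; origin under its centre. Leave alone.
- weight: Cast iron weight with a knob on top, 60 mm across, 58 mm high; origin under its centre. Leave alone.
- whetstone: Grey whetstone 50 by 150 by 25 mm, long along its y; origin under its centre. Leave alone.

How it is judged:
By the outcome, as a careful person would: the job done as asked, in the order asked, and still so for the second after the job is handed in, with the robot touching nothing.
It also fails if it takes over 72 s, if anything falls off the work surface, if the arm or the gripper's body presses on something with over 40 N, if the wrist force passes 120 N, or if a joint passes its speed limit or range.

### The arm

A 6-joint arm with a two-finger parallel gripper is mounted at the origin on the work surface. World frame = base frame: x ahead of the robot, y to its left, z up, the work surface at z = 0. Lengths are in m, angles in degrees, forces in N, time in s.
With the tool pointing down it reaches from about 0.4 to 0.825 m from the base axis. Payload 7 kg.
Tool frame: the origin (TCP) lies midway between the tips of the shut fingers; the grasp point (between the pads) lies r.tcp_to_grasp behind it (r.tcp_to_grasp is the distance from the TCP to the grasp point, in m); x points along the fingers, y is the direction in which the jaws open and shut, and the axes are right-handed (so a half turn about x gives the same grasp; the last joint's range is limited). The gripper opens to 88 mm and grips with 3 to 60 N. Pads are 19 mm wide; open, the fingers measure 130 mm over their backs; the gripper's body (78 mm by 193 mm) begins 47 mm behind the grasp point.
Start: joints at [-48.581, 20.546, 0.682, 0, -70.136, -16.507], TCP at [0.284, -0.612, 0.227] pointing down, gripper open.
Joint ranges: [-176.03, 176.03], [-82.01, 121.73], [-58.28, 71.71], [-173.87, 95.51], [-174.79, -0.11], [-173.66, 173.66]. Speed limits (degrees/s): [136.94, 136.94, 172.46, 180, 180, 180].

### API

Orientations are given as [roll, pitch, yaw] about the fixed x, y, z axes, in that order (R = Rz(yaw) Ry(pitch) Rx(roll)).
In Python, from plant import r gives the robot as it stands.
- The arm moves only by the tool carry_out, never from a script. Its argument "moves" is a list of rows, each a list of 7 numbers: the shift along the world's x, y, z in mm, then the turn, a rotation vector about the world's x, y, z in rad, then the opening in per cent of the stroke, from 0 (shut) to 100 (fully open). In form: [[x, y, z, wx, wy, wz, claw], ...]. A call has 1 to 5 rows; each row is the pose to reach, as a shift and turn from the pose commanded when the call began; what a row does not reach only later rows make up. A row lasts 1/10 s, in which the tool goes at most 50 mm and 8.59 degrees, less where a joint would pass 70% of its speed; a pose out of reach is approached as far as the arm can. A call with a gripper value outside its range is refused whole. The fingers move at their own pace and stop on an object; "squeeze" is the grip in N (left out, the last holds). Time passes only in rows, so rows that repeat a pose let the fingers close. It gives the time, the measured TCP pose, the force and the opening at its end, in the units of the state.
- r.get_state(): the state, without advancing time (a new reading comes with each control period).
- r.capture(name): name is "scene" or "top"; returns the picture (480x640x3 uint8, blue, green, red); there is no depth.
- r.camera_params(name): a dict with "K" (3x3 intrinsics, pixels), "rvec" (rotation vector, rad) and "tvec" (3), from world to camera coordinates, as OpenCV has them. Camera axes: x right, y down, z forward; pixel columns grow to the right and rows downward; lengths in m; the calibration is good to about 2 mm. A picture is of the moment at which its call begins. camera_params takes no time and is no camera call.
- r.close_job(): hands the job in, once; it reports no verdict.
The state is a dict: "time_s": time; "joints": joint angles; "qd": joint speeds; "joint_torque": joint torques, N m; "tcp_pos": TCP position; "eef_rot": TCP orientation; "contact_force": force on the tool from outside, world axes, zero at the start; "moment": the same for the moment, N m; "gripper_width": finger opening in m.
Only numpy, scipy, OpenCV 4.12 (cv2) and the standard library are available. Lean on these libraries where they do the work, as an engineer would, in place of code of your own. Each camera call takes 0.05 s, during which the arm holds its last target. There are 200 camera calls.

## Working session

There is one attempt and no reset: what is moved stays moved. The work goes in short steps, Python scripts to look and compute and a tool call to move; the robot and the scene stay as the last step left them, time stands still between calls to the robot, and variables do not carry over. Pictures are saved under pics/ and viewed, about 8 in all and at most 12, crops included, and the job is handed in when it is done.

Besides the shell and the picture viewer there is one more tool, called after "Call:" by a JSON object that holds its "op" and its "data", one argument or row to a line. carry_out: Moves the arm, as the interface text tells. Its arguments: {"type":"object","properties":{"moves":{"type":"array"},"squeeze":{"type":"number"}},"required":["moves"]}

```bash
mkdir -p pics; ls
python3 - <<'E'
from plant import r
import cv2
for n in("scene","top"):
    cv2.imwrite(f"pics/{n}0.png",r.capture(n)); p=r.camera_params(n); print(n,p)
print(r.tcp_to_grasp); print(r.get_state())
E
```

```text
pics
scene {'K': array([[514.23328075,   0.        , 313.57111539],
       [  0.        , 514.23328075, 237.08129906],
       [  0.        ,   0.        ,   1.        ]]), 'rvec': array([ 0.77159523,  2.42304113, -1.28954731]), 'tvec': array([ 0.51102598, -0.15807378,  1.19624208])}
top {'K': array([[624.53587064,   0.        , 308.49853659],
       [  0.        , 624.53587064, 230.39716609],
       [  0.        ,   0.        ,   1.        ]]), 'rvec': array([ 2.12815324, -2.17791638,  0.11582028]), 'tvec': array([0.02118581, 0.62785252, 1.29054073])}
0.0188
{'time_s': 0.1, 'joints': array([-4.85804275e+01,  2.05863090e+01,  6.41489303e-01, -1.71025714e-02,
       -7.01361092e+01, -1.65061817e+01]), 'qd': array([ 0.0256468 , -0.11754675,  0.17440511,  0.00288655,  0.07109414,
       -0.06891386]), 'joint_torque': array([-2.49794302e-04, -5.84162557e+01,  2.93753314e+01,  7.01566994e+00,
        1.01582502e-02, -8.87229277e-06]), 'tcp_pos': array([ 0.28413657, -0.61182464,  0.22574864]), 'eef_rot': array([ 95.27057876,  89.91748885, 120.1781469 ]), 'contact_force': array([-0.57452068,  0.42158838,  0.56200031]), 'moment': array([-0.02008701,  0.02026783,  0.03731438]), 'gripper_width': 0.08721892774589576}
```

View pics/scene0.png

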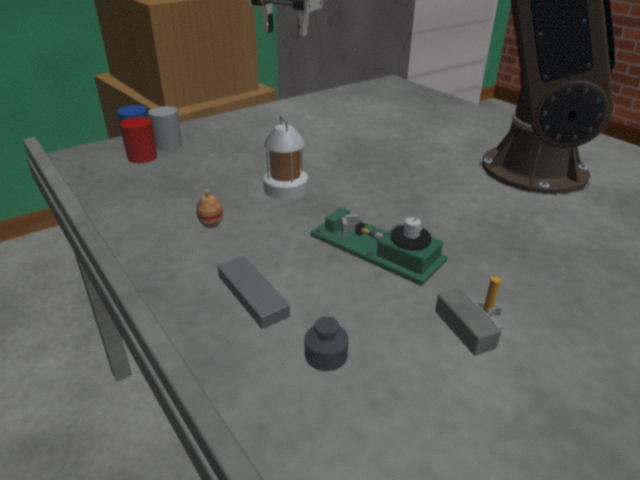

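View pics/top0.png

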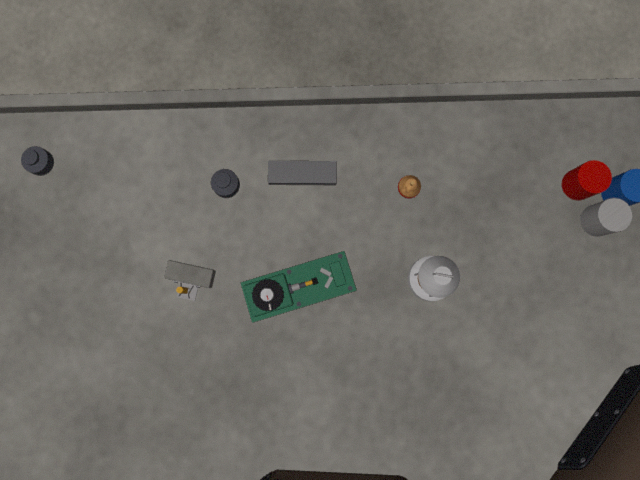

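```bash
cat > h.py <<'E'
from plant import r
import cv2, numpy as np
P={n:r.camera_params(n) for n in("scene","top")}
def ray(n,uv):
    p=P[n];R=cv2.Rodrigues(p["rvec"])[0];c=-R.T@p["tvec"]
    d=R.T@np.linalg.inv(p["K"])@np.array([*uv,1.]);return c,d/np.linalg.norm(d)
def plane(n,uv,z):
    c,d=ray(n,uv);return c+d*(z-c[2])/d[2]
def tri(a,b):
    c1,d1=ray("scene",a);c2,d2=ray("top",b)
    s=np.linalg.lstsq(np.c_[d1,-d2],c2-c1,rcond=None)[0]
    p,q=c1+s[0]*d1,c2+s[1]*d2;return (p+q)/2,np.linalg.norm(p-q)
def proj(n,X):
    p=P[n];return cv2.projectPoints(np.array(X,float).reshape(-1,1,3),p["rvec"],p["tvec"],p["K"],None)[0].reshape(-1,2)
def crop(n,x0,y0,x1,y1,k,name,im=None):
    im=r.capture(n) if im is None else im
    cv2.imwrite("pics/"+name,cv2.resize(im[y0:y1,x0:x1],None,fx=k,fy=k,interpolation=cv2.INTER_CUBIC));return im
E
python3 - <<'E'
from h import *
t=cv2.imread("pics/top0.png");s=cv2.imread("pics/scene0.png")
a=cv2.resize(t[240:330,160:360],None,fx=4,fy=4,interpolation=2)
b=cv2.resize(s[200:360,300:520],None,fx=3.6,fy=3.6,interpolation=2)
cv2.imwrite("pics/c_top.png",a);cv2.imwrite("pics/c_sc.png",b[:,:])
print(plane("top",(180,290),.08),plane("top",(325,277),.012),plane("top",(268,294),.084))
def masks(im,n):
    h=cv2.cvtColor(im,cv2.COLOR_BGR2HSV)
    for nm,m in(("yel",cv2.inRange(h,(12,150,90),(30,255,255))),("green",cv2.inRange(h,(60,90,30),(90,255,200))),("white",cv2.inRange(h,(0,0,170),(180,50,255)))):
        k,l,st,ce=cv2.connectedComponentsWithStats(m)
        for i in range(1,k):
            if st[i,4]>8 and (150<ce[i][0]<520):
                c=cv2.minAreaRect(np.argwhere(l==i)[:,::-1].astype(np.float32));print(n,nm,st[i],ce[i].round(1),np.round(cv2.boxPoints(c),1).tolist())
masks(t,"top");masks(s,"scene")
E
```

```text
[0.50681457 0.27123922 0.08      ] [ 0.52962334 -0.02623549  0.012     ] [0.49455594 0.0912168  0.084     ]
top yel [305 280   8   6  28] [308.5 282.6] [[304.70001220703125, 282.1000061035156], [311.29998779296875, 279.8999938964844], [312.3999938964844, 283.20001220703125], [305.79998779296875, 285.3999938964844]]
top yel [177 287   7   6  35] [179.8 289.6] [[177.0, 287.0], [183.0, 287.0], [183.0, 292.0], [177.0, 292.0]]
top green [ 241  251  115   71 3234] [303.4 284.8] [[239.8000030517578, 282.5], [343.79998779296875, 250.60000610351562], [355.8999938964844, 289.79998779296875], [251.8000030517578, 321.70001220703125]]
scene yel [481  94  11   6  21] [485.8  96.7] [[480.29998779296875, 96.9000015258789], [490.79998779296875, 93.4000015258789], [491.6000061035156, 95.80000305175781], [481.1000061035156, 99.30000305175781]]
scene yel [362 228   6   4  15] [364.7 229.8] [[361.6000061035156, 230.1999969482422], [362.3999938964844, 227.8000030517578], [367.5, 229.5], [366.70001220703125, 231.89999389648438]]
scene yel [489 277  11  31 140] [493.8 290.1] [[488.79998779296875, 307.0], [4
[... 679 characters left out ...]
296875, 244.89999389648438], [434.5, 287.20001220703125]]
scene green [365 224  20  10  55] [373.6 228.5] [[364.0, 226.5], [365.20001220703125, 223.60000610351562], [384.20001220703125, 231.5], [383.0, 234.39999389648438]]
scene white [286 132   5   6  22] [288.  134.6] [[286.0, 132.0], [290.0, 132.0], [290.0, 137.0], [286.0, 137.0]]
scene white [288 139   4   6  14] [289.4 141.4] [[287.79998779296875, 139.0], [289.8999938964844, 138.60000610351562], [291.0, 144.0], [288.8999938964844, 144.39999389648438]]
scene white [283 173  23  14 105] [296.4 181.1] [[283.0, 183.0], [303.79998779296875, 172.60000610351562], [307.20001220703125, 179.39999389648438], [286.3999938964844, 189.8000030517578]]
```

View pics/c_top.png

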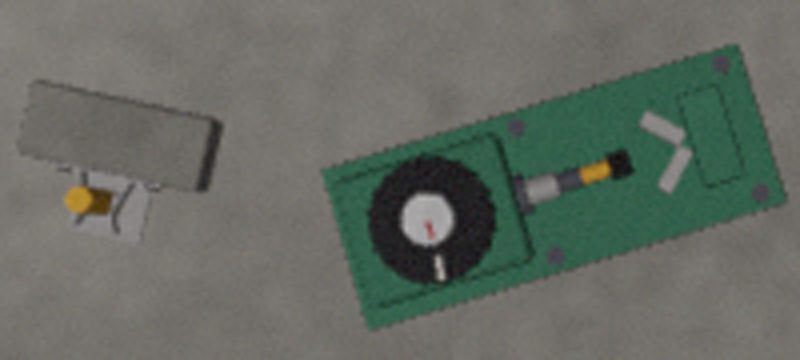

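View pics/c_sc.png

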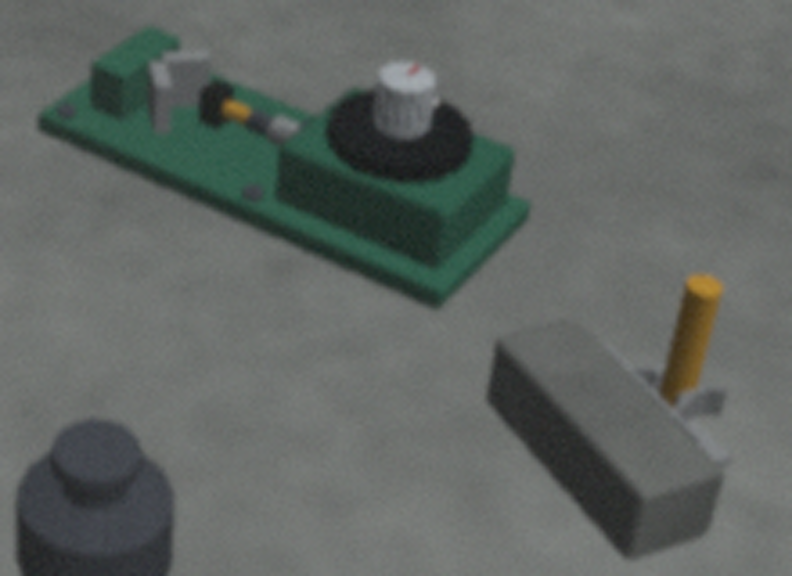

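Run:
```python
from h import *
T=lambda x,y:(160+(x+.5)/4-.5,240+(y+.5)/4-.5)
S=lambda x,y:(300+(x+.5)/3.6-.5,200+(y+.5)/3.6-.5)
rt=tri(S(703,287),T(79,201));print("rodtop",rt)
kt=tri(S(407,75),T(427,219));print("knobtop",kt, "plane84",plane("top",T(427,219),.084))
# rod base line in scene: bottom visible
# plate corners z=12: top
tc=[T(322,170),T(740,45),T(786,204),T(370,329)]
c=[plane("top",u,.012) for u in tc];print("plate",np.round(c,4).tolist())
print(tri(S(40,122),T(740,45)))
e=lambda a,b:np.degrees(np.arctan2(*(a-b)[[1,0]]))
print("clamp y yaw",e(c[0],c[1]),e(c[3],c[2]),"x from short",e(c[1],c[2]),e(c[0],c[3]))
print("len",np.linalg.norm(c[0]-c[1]),np.linalg.norm(c[0]-c[3]))
v=[plane("top",T(*q),.04) for q in((687,147),(645,118),(668,187),(682,150))];print("V",np.round(v,4).tolist())
print("nose",plane("top",T(610,163),.037))
print("head front top",plane("top",T(497,135),.046),plane("top",T(530,260),.046))
print("float?",plane("top",(440,272),.1))
a,b=plane("top",T(38,82),.036),plane("top",T(218,118),.036);print("stub y yaw",e(a,b))
# V in scene
print("V vertex tri",tri(S(166,65),T(684,149)))
print("nose front tri",tri(S(200,92),T(631,163)))
```

```text
rodtop (array([0.50740152, 0.27125773, 0.0831751 ]), np.float64(0.0013632628386911214))
knobtop (array([0.49404225, 0.09422423, 0.08520022]), np.float64(0.0005660504011364013)) plane84 [0.49387296 0.09452867 0.084     ]
plate [[0.5228, 0.1565, 0.012], [0.5849, -0.07, 0.012], [0.499, -0.0921, 0.012], [0.4376, 0.1316, 0.012]]
(array([ 0.58492075, -0.06983814,  0.00535815]), np.float64(0.001503210212172465))
clamp y yaw 105.33863980288316 105.33573970363284 x from short 14.42646393435081 16.278419087895887
len 0.23488044173253889 0.08874592944166197
V [[0.5294, -0.0393, 0.04], [0.5451, -0.0176, 0.04], [0.5086, -0.0288, 0.04], [0.5278, -0.0366, 0.04]]
nose [0.52200545 0.00139885 0.037     ]
head front top [0.53763955 0.06024686 0.046     ] [0.47216227 0.04417814 0.046     ]
float? [ 0.53033909 -0.25577823  0.1       ]
stub y yaw 77.43627015635035
V vertex tri (array([ 0.52830119, -0.03760093,  0.03611945]), np.float64(0.0005725777055131522))
nose front tri (array([ 0.5237327 , -0.01125931,  0.0315394 ]), np.float64(0.004740440789755352))
```

Run:
```python
from h import *
from scipy.spatial.transform import Rotation as Ro
s=r.get_state();R=Ro.from_euler('xyz',s['eef_rot'],degrees=True).as_matrix();print(R.round(3));print("y ang",np.degrees(np.arctan2(R[1,1],R[0,1])),s['tcp_pos'])
y=np.array([-.2645,.9644]);seat=np.array([.4940,.0943])-.125*y;print(seat)
for n,x in(("rod",(.5073,.2712)),("seat",seat),("knob",(.494,.0943))):print(n,"j1",np.degrees(np.arctan2(x[1],x[0])), np.hypot(*x), "d mm",(np.array(x)-s['tcp_pos'][:2])*1e3)
```

```text
[[-0.001 -0.421  0.907]
 [ 0.001  0.907  0.421]
 [-1.     0.001 -0.   ]]
y ang 114.90756270163905 [ 0.28413657 -0.61182464  0.22574864]
[ 0.5270625 -0.02625  ]
rod j1 28.128733349800413 0.5752414536522902 d mm [223.16343317 883.02464027]
seat j1 -2.851222586533303 0.5277157771056783 d mm [242.92593317 585.57464027]
knob j1 10.807213620108303 0.5029199638113404 d mm [209.86343317 706.12464027]
```

Call:
{"op": "carry_out", "data": {
  "moves": [
    [11, 44, 0, 0, 0, 0.14, 100],
    [22, 88, 0, 0, 0, 0.28, 100],
    [34, 132, 0, 0, 0, 0.42, 100],
    [45, 177, 0, 0, 0, 0.56, 100],
    [56, 221, 0, 0, 0, 0.7, 100]
  ],
  "squeeze": 25
}}

```text
time_s: 0.6
tcp_pos: [0.3402, -0.3894, 0.2262]
eef_rot: [67.6, 90.0, 132.9]
contact_force: [1.3, 0.4, 0.2]
gripper_width: 0.0876
```

Call:
{"op": "carry_out", "data": {
  "moves": [
    [11, 44, 0, 0, 0, 0.14, 100],
    [22, 88, 0, 0, 0, 0.28, 100],
    [34, 132, 0, 0, 0, 0.42, 100],
    [45, 177, 0, 0, 0, 0.56, 100],
    [56, 221, 0, 0, 0, 0.7, 100]
  ]
}}

```text
time_s: 1.1
tcp_pos: [0.3961, -0.1684, 0.2266]
eef_rot: [-73.4, 90.0, 32.0]
contact_force: [0.6, -0.6, 0.2]
gripper_width: 0.0878
```

Call:
{"op": "carry_out", "data": {
  "moves": [
    [11, 44, 0, 0, 0, 0, 100],
    [22, 88, 0, 0, 0, 0, 100],
    [34, 132, 0, 0, 0, 0, 100],
    [45, 177, 0, 0, 0, 0, 100],
    [56, 221, 0, 0, 0, 0, 100]
  ]
}}

```text
time_s: 1.6
tcp_pos: [0.4521, 0.0528, 0.2267]
eef_rot: [-61.5, 90.0, 43.7]
contact_force: [1.6, -0.8, 0.2]
gripper_width: 0.0876
```

Call:
{"op": "carry_out", "data": {
  "moves": [
    [11, 44, 0, 0, 0, 0, 100],
    [22, 88, 0, 0, 0, 0, 100],
    [34, 132, 0, 0, 0, 0, 100],
    [45, 177, 0, 0, 0, 0, 100],
    [56, 221, 0, 0, 0, 0, 100]
  ]
}}

```text
time_s: 2.1
tcp_pos: [0.5082, 0.2737, 0.2263]
eef_rot: [106.6, 90.0, -148.2]
contact_force: [0.7, -0.6, 0.5]
gripper_width: 0.0873
```

Call:
{"op": "carry_out", "data": {
  "moves": [
    [-1, -3, -40, 0, 0, 0, 100],
    [-1, -3, -80, 0, 0, 0, 100],
    [-1, -3, -110, 0, 0, 0, 100],
    [-1, -3, -126, 0, 0, 0, 100],
    [-1, -3, -126, 0, 0, 0, 100]
  ]
}}

```text
time_s: 2.6
tcp_pos: [0.5057, 0.2674, 0.0976]
eef_rot: [116.7, 89.7, -138.2]
contact_force: [-0.1, 0.6, -0.1]
gripper_width: 0.0874
```

```bash
cat >> h.py <<'E'
from scipy.spatial.transform import Rotation as Ro
def st():
    s=r.get_state();R=Ro.from_euler('xyz',s['eef_rot'],degrees=True).as_matrix()
    print("t",s['time_s'],"tcp",s['tcp_pos'].round(4),"yaw",np.degrees(np.arctan2(R[1,1],R[0,1])).round(2),"tilt",R[:2,0].round(4),"F",s['contact_force'].round(2),"M",s['moment'].round(3),"w",round(s['gripper_width'],4),"j",s['joints'].round(1));return s
E
python3 - <<'E'
from h import *
st();a=crop("scene",390,180,590,340,4,"g1.png");b=r.capture("top");cv2.imwrite("pics/g1t.png",b)
E
```

```text
t 2.6 tcp [0.5057 0.2674 0.0976] yaw -164.9 tilt [-0.0043 -0.0039] F [-0.11  0.56 -0.1 ] M [-0.068  0.116 -0.059] w 0.0874 j [ 47.4  17.8 -21.8  -0.  -50.7 -32.3]
```

View pics/g1.png

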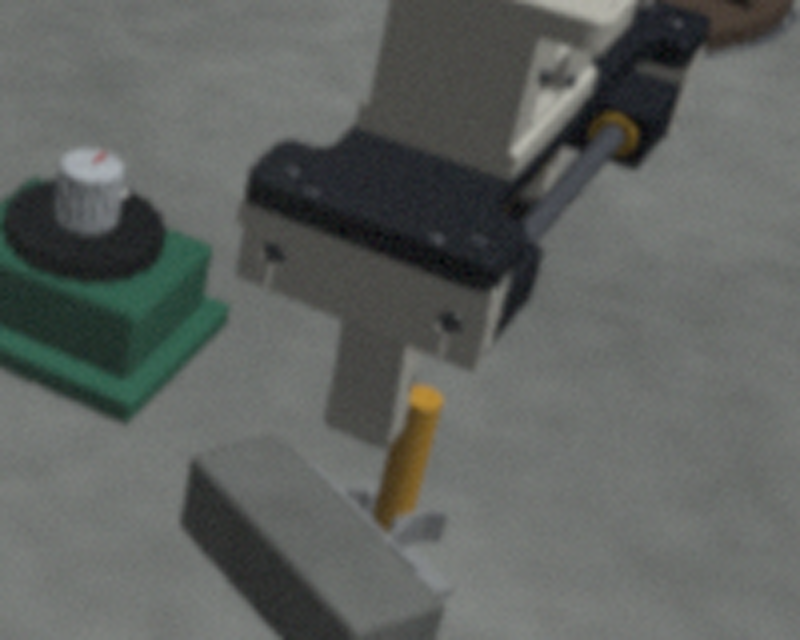

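Call:
{"op": "carry_out", "data": {
  "moves": [
    [0, 2, -15, 0, 0, 0, 100],
    [0, 2, -35, 0, 0, 0, 100],
    [0, 2, -50, 0, 0, 0, 100],
    [0, 2, -56, 0, 0, 0, 100],
    [0, 2, -56, 0, 0, 0, 100]
  ]
}}

```text
time_s: 3.2
tcp_pos: [0.5075, 0.271, 0.045]
eef_rot: [-79.2, 90.0, 25.9]
contact_force: [0.5, 0.0, 0.1]
gripper_width: 0.088
```

Call:
{"op": "carry_out", "data": {
  "moves": [
    [0, 0, 0, 0, 0, 0, 50],
    [0, 0, 0, 0, 0, 0, 50],
    [0, 0, 0, 0, 0, 0, 30]
  ]
}}

```text
time_s: 3.5
tcp_pos: [0.5077, 0.2712, 0.0454]
eef_rot: [-60.9, 89.9, 44.2]
contact_force: [-1.0, -0.1, -0.1]
gripper_width: 0.0693
```

Run:
```python
from h import *
st()
```

```text
t 3.5 tcp [0.5077 0.2712 0.0454] yaw -164.87 tilt [0.001 0.001] F [-0.96 -0.1  -0.09] M [-0.022  0.155  0.003] w 0.0693 j [ 47.6  21.6 -24.6   0.  -43.7 -32.5]
```

Well aligned. Close on the rod.

Call:
{"op": "carry_out", "data": {
  "moves": [
    [0, 0, 0, 0, 0, 0, 0],
    [0, 0, 0, 0, 0, 0, 0],
    [0, 0, 0, 0, 0, 0, 0],
    [0, 0, 0, 0, 0, 0, 0],
    [0, 0, 0, 0, 0, 0, 0]
  ],
  "squeeze": 25
}}

```text
time_s: 4.0
tcp_pos: [0.5073, 0.2708, 0.0445]
eef_rot: [121.8, 90.0, -133.1]
contact_force: [-0.4, -0.6, -1.2]
gripper_width: 0.0288
```

Call:
{"op": "carry_out", "data": {
  "moves": [
    [0, 0, 0, 0, 0, 0, 0],
    [0, 0, 0, 0, 0, 0, 0],
    [0, 0, 0, 0, 0, 0, 0],
    [0, 0, 0, 0, 0, 0, 0],
    [0, 0, 0, 0, 0, 0, 0]
  ]
}}

```text
time_s: 4.5
tcp_pos: [0.5073, 0.2709, 0.0446]
eef_rot: [-38.0, 90.0, 67.1]
contact_force: [-0.5, 0.5, -0.9]
gripper_width: 0.0134
```

Run:
```python
from h import *
st()
```

```text
t 4.5 tcp [0.5073 0.2709 0.0446] yaw -164.87 tilt [0.     0.0001] F [-0.45  0.51 -0.92] M [ 0.103  0.101 -0.009] w 0.0134 j [ 47.6  21.7 -24.7  -0.  -43.7 -32.5]
```

Call:
{"op": "carry_out", "data": {
  "moves": [
    [0, 0, 8, 0, 0, 0, 0],
    [0, 0, 18, 0, 0, 0, 0],
    [0, 0, 32, 0, 0, 0, 0],
    [0, 0, 50, 0, 0, 0, 0],
    [0, 0, 70, 0, 0, 0, 0]
  ]
}}

```text
time_s: 5.0
tcp_pos: [0.5072, 0.2706, 0.1159]
eef_rot: [148.7, 90.0, -106.1]
contact_force: [-0.4, -0.6, -0.8]
gripper_width: 0.0133
```

Call:
{"op": "carry_out", "data": {
  "moves": [
    [0, 0, 20, 0, 0, 0, 0],
    [0, 0, 40, 0, 0, 0, 0],
    [0, 0, 50, 0, 0, 0, 0],
    [0, 0, 50, 0, 0, 0, 0]
  ]
}}

```text
time_s: 5.4
tcp_pos: [0.508, 0.2714, 0.1666]
eef_rot: [-62.1, 89.8, 43.0]
contact_force: [-0.0, 0.5, -1.8]
gripper_width: 0.0139
```

Run:
```python
from h import *
st();crop("scene",390,130,590,290,4,"g2.png")
```

```text
t 5.4 tcp [0.508  0.2714 0.1666] yaw -164.87 tilt [0.0026 0.0024] F [-0.03  0.54 -1.83] M [-0.003  0.092 -0.025] w 0.0139 j [ 47.6  13.8 -17.1   0.  -58.9 -32.5]
```

View pics/g2.png

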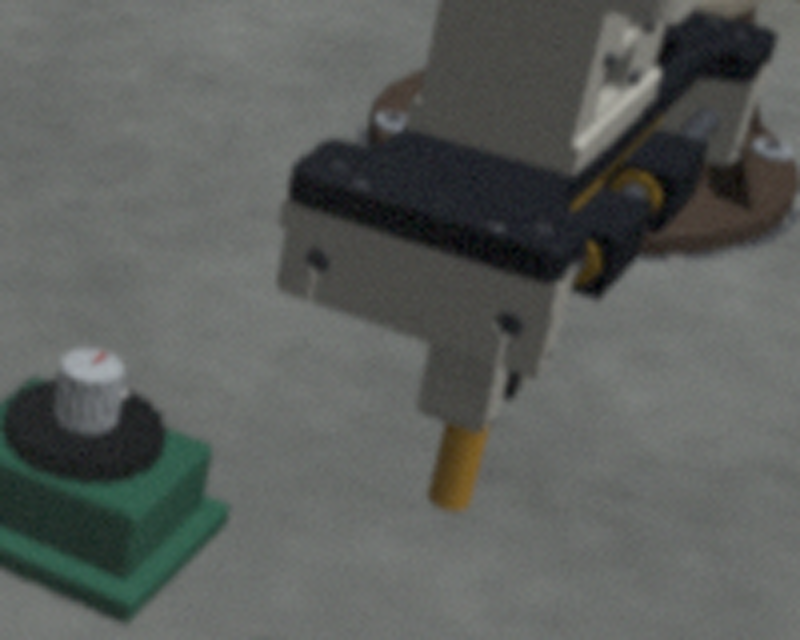

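Call:
{"op": "carry_out", "data": {
  "moves": [
    [3, -40, 0, 0, 0, 0, 0],
    [6, -85, 0, 0, 0, 0, 0],
    [9, -130, 0, 0, 0, 0, 0],
    [12, -175, 0, 0, 0, 0, 0],
    [15, -220, 0, 0, 0, 0, 0]
  ]
}}

```text
time_s: 5.95
tcp_pos: [0.5213, 0.0489, 0.1634]
eef_rot: [93.9, 89.9, -160.9]
contact_force: [0.7, 0.4, -1.3]
gripper_width: 0.0134
```

Call:
{"op": "carry_out", "data": {
  "moves": [
    [2, -40, 0, 0, 0, 0, 0],
    [4, -65, -10, 0, 0, 0, 0],
    [4, -73, -25, 0, 0, 0, 0],
    [4, -73, -40, 0, 0, 0, 0],
    [4, -73, -50, 0, 0, 0, 0]
  ]
}}

```text
time_s: 6.45
tcp_pos: [0.525, -0.023, 0.1124]
eef_rot: [86.1, 89.8, -168.8]
contact_force: [-0.0, 0.5, -1.6]
gripper_width: 0.0134
```

Call:
{"op": "carry_out", "data": {
  "moves": [
    [0, 0, 0, 0, 0, 0, 0],
    [0, 0, 0, 0, 0, 0, 0]
  ]
}}

```text
time_s: 6.65
tcp_pos: [0.5262, -0.022, 0.1143]
eef_rot: [102.8, 89.9, -152.0]
contact_force: [-0.4, -0.3, -0.6]
gripper_width: 0.0135
```

Run:
```python
from h import *
st();a=crop("scene",290,130,450,290,3.7,"g3.png");t=r.capture("top")
b=cv2.resize(t[250:310,240:360],None,fx=4.9,fy=4.9,interpolation=2)
a=cv2.imread("pics/g3.png")
cv2.imwrite("pics/g3.png",a)
# rod foot in scene by colour
h=cv2.cvtColor(r.capture("scene"),cv2.COLOR_BGR2HSV);m=cv2.inRange(h,(12,140,80),(30,255,255));k,l,s_,c=cv2.connectedComponentsWithStats(m)
for i in range(1,k):
    if s_[i,4]>10:print(s_[i],c[i])
print(proj("scene",[[.526,-.0224,.118-.0406],[.5271,-.0263,.012],[.526,-.0224,.012]]))
```

```text
t 6.65 tcp [ 0.5262 -0.022   0.1143] yaw -164.84 tilt [-0.0009 -0.0005] F [-0.37 -0.25 -0.56] M [ 0.03   0.085 -0.028] w 0.0135 j [ 19.   12.7 -26.6   0.  -50.8  -3.8]
[481  86  14  14 127] [487.04724409  92.48818898]
[353 132  22  13  45] [362.68888889 138.11111111]
[294 153   5  16  43] [295.97674419 160.27906977]
[357 166   2  10  11] [357.81818182 170.81818182]
[351 187   6  17  73] [353.82191781 195.17808219]
[  0 209  56  32 857] [ 24.35472579 224.49591599]
[362 228   7   5  22] [364.90909091 230.04545455]
[[352.81928561 201.20418748]
 [349.39730959 231.18971532]
 [351.18456498 231.94788649]]
```

View pics/g3.png

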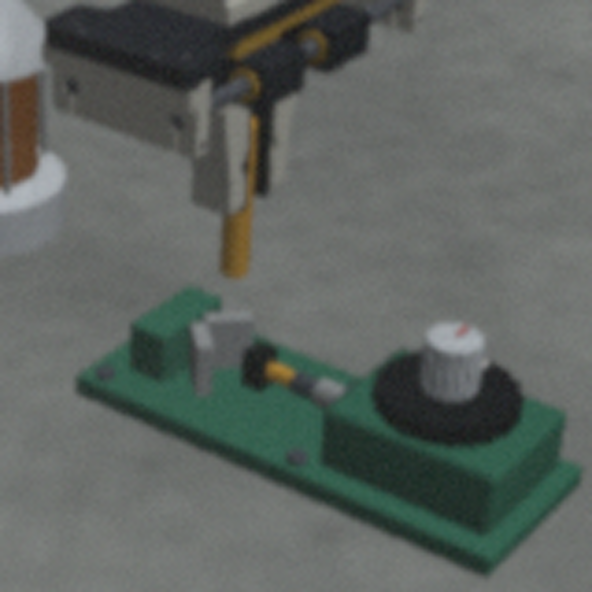

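Call:
{"op": "carry_out", "data": {
  "moves": [
    [0, 0, -15, 0, 0, 0, 0],
    [0, 0, -28, 0, 0, 0, 0],
    [0, 0, -36, 0, 0, 0, 0],
    [0, 0, -44, 0, 0, 0, 0],
    [0, 0, -50, 0, 0, 0, 0]
  ]
}}

```text
time_s: 7.3
tcp_pos: [0.5265, -0.022, 0.0643]
eef_rot: [-93.2, 90.0, 11.9]
contact_force: [-0.0, 0.2, -0.7]
gripper_width: 0.0134
```

Call:
{"op": "carry_out", "data": {
  "moves": [
    [0, 0, -3, 0, 0, 0, 0],
    [0, 0, -6, 0, 0, 0, 0],
    [0, 0, -8, 0, 0, 0, 0],
    [0, 0, -9, 0, 0, 0, 0],
    [0, 0, -9, 0, 0, 0, 0]
  ]
}}

```text
time_s: 7.8
tcp_pos: [0.5264, -0.0222, 0.0556]
eef_rot: [-101.3, 90.0, 3.9]
contact_force: [0.8, -0.8, -1.7]
gripper_width: 0.0134
```

Run:
```python
from h import *
st()
```

```text
t 7.8 tcp [ 0.5264 -0.0222  0.0556] yaw -164.88 tilt [0.0001 0.    ] F [ 0.8  -0.84 -1.75] M [-0.014  0.129 -0.022] w 0.0134 j [ 18.9  17.  -30.2   0.  -42.7  -3.8]
```

Call:
{"op": "carry_out", "data": {
  "moves": [
    [0.3, -1, -0.5, 0, 0, 0, 0],
    [0.5, -2, -1, 0, 0, 0, 0],
    [0.8, -3, -1.5, 0, 0, 0, 0],
    [0.8, -3, -1.5, 0, 0, 0, 0]
  ]
}}

```text
time_s: 8.2
tcp_pos: [0.5271, -0.0253, 0.054]
eef_rot: [86.7, 90.0, -168.2]
contact_force: [0.6, 0.2, -0.8]
gripper_width: 0.0135
```

Call:
{"op": "carry_out", "data": {
  "moves": [
    [0.1, -0.5, -0.5, 0, 0, 0, 0],
    [0.3, -1, -1, 0, 0, 0, 0],
    [0.3, -1, -1, 0, 0, 0, 0]
  ]
}}

```text
time_s: 8.5
tcp_pos: [0.5274, -0.0263, 0.053]
eef_rot: [92.8, 90.0, -162.1]
contact_force: [-0.1, -0.3, -1.1]
gripper_width: 0.0133
```

Call:
{"op": "carry_out", "data": {
  "moves": [
    [0.1, -0.5, -0.3, 0, 0, 0, 0],
    [0.3, -1, -0.5, 0, 0, 0, 0],
    [0.3, -1, -0.5, 0, 0, 0, 0]
  ]
}}

```text
time_s: 8.8
tcp_pos: [0.5278, -0.0271, 0.0526]
eef_rot: [-49.7, 90.0, 55.4]
contact_force: [0.4, 1.4, -1.1]
gripper_width: 0.0132
```

Run:
```python
from h import *
st()
```

```text
t 8.8 tcp [ 0.5278 -0.0271  0.0526] yaw -164.88 tilt [0.0001 0.0002] F [ 0.4   1.37 -1.06] M [ 0.488  0.158 -0.002] w 0.0132 j [ 18.3  17.4 -30.2  -0.  -42.4  -3.2]
```

Call:
{"op": "carry_out", "data": {
  "moves": [
    [0, -0.3, -0.3, 0, 0, 0, 0],
    [0, -0.3, -0.6, 0, 0, 0, 0],
    [0, -0.3, -0.6, 0, 0, 0, 0]
  ]
}}

```text
time_s: 9.1
tcp_pos: [0.5279, -0.0272, 0.0525]
eef_rot: [-78.9, 90.0, 26.2]
contact_force: [-1.8, 3.4, 5.9]
gripper_width: 0.0133
```

Call:
{"op": "carry_out", "data": {
  "moves": [
    [0, 0, -0.3, 0, 0, 0, 0],
    [0, 0, -0.6, 0, 0, 0, 0],
    [0, 0, -0.6, 0, 0, 0, 0]
  ]
}}

```text
time_s: 9.4
tcp_pos: [0.528, -0.0272, 0.0524]
eef_rot: [-93.9, 89.9, 11.3]
contact_force: [-4.3, 2.7, 11.6]
gripper_width: 0.0131
```

Run:
```python
from h import *
st()
```

```text
t 9.4 tcp [ 0.528  -0.0272  0.0524] yaw -164.85 tilt [0.0009 0.0002] F [-4.26  2.71 11.65] M [ 1.345  1.821 -0.004] w 0.0131 j [ 18.3  17.4 -30.2   0.  -42.3  -3.2]
```

Call:
{"op": "carry_out", "data": {
  "moves": [
    [-0.4, 0, 0.5, 0, 0, 0, 0],
    [-0.6, 0, 0.8, 0, 0, 0, 0],
    [-0.6, 0, 0.8, 0, 0, 0, 0]
  ],
  "squeeze": 5
}}

```text
time_s: 9.7
tcp_pos: [0.5278, -0.0273, 0.0524]
eef_rot: [-96.7, 89.9, 8.4]
contact_force: [1.1, 1.5, 0.9]
gripper_width: 0.0139
```

Run:
```python
from h import *
st()
```

```text
t 9.7 tcp [ 0.5278 -0.0273  0.0524] yaw -164.86 tilt [0.0014 0.0002] F [1.11 1.5  0.94] M [ 0.5   -0.411  0.035] w 0.0139 j [ 18.3  17.4 -30.3   0.  -42.3  -3.2]
```

Call:
{"op": "carry_out", "data": {
  "moves": [
    [0, 0, 0, 0, 0, 0, 22],
    [0, 0, 0, 0, 0, 0, 30],
    [0, 0, 0, 0, 0, 0, 45],
    [0, 0, 0, 0, 0, 0, 45],
    [0, 0, 0, 0, 0, 0, 45]
  ]
}}

```text
time_s: 10.2
tcp_pos: [0.527, -0.0276, 0.0521]
eef_rot: [89.7, 90.0, -165.2]
contact_force: [0.3, 0.1, -0.3]
gripper_width: 0.0388
```

Call:
{"op": "carry_out", "data": {
  "moves": [
    [0, 0, 5, 0, 0, 0, 45],
    [0, 0, 25, 0, 0, 0, 45],
    [0, 0, 45, 0, 0, 0, 45],
    [0, 0, 65, 0, 0, 0, 45],
    [0, 0, 85, 0, 0, 0, 45]
  ]
}}

```text
time_s: 10.7
tcp_pos: [0.527, -0.0275, 0.1383]
eef_rot: [-88.6, 90.0, 16.5]
contact_force: [-0.1, 0.2, 0.7]
gripper_width: 0.0395
```

Run:
```python
from h import *
st();crop("scene",290,130,450,290,3.7,"g4.png")
```

```text
t 10.7 tcp [ 0.527  -0.0275  0.1383] yaw -164.87 tilt [0.0001 0.    ] F [-0.1   0.23  0.74] M [-0.014  0.061 -0.012] w 0.0395 j [ 18.3  11.2 -24.8   0.  -54.   -3.2]
```

View pics/g4.png

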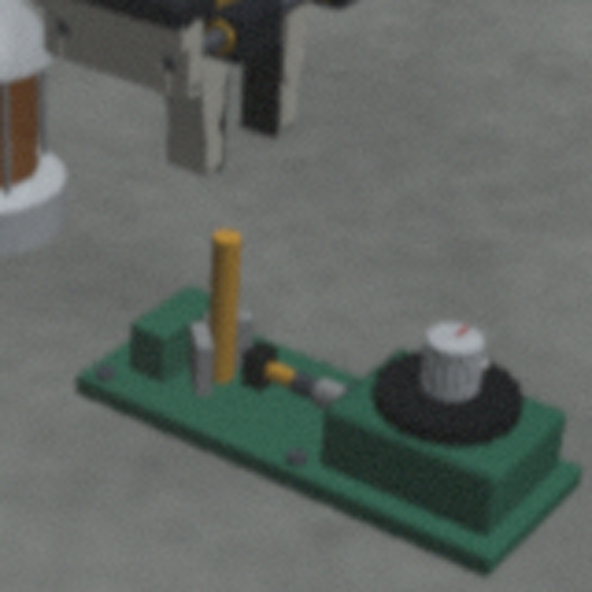

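Call:
{"op": "carry_out", "data": {
  "moves": [
    [-6, 20, 0, 0, 0, 0.14, 55],
    [-13, 45, 0, 0, 0, 0.28, 55],
    [-20, 75, 0, 0, 0, 0.42, 55],
    [-28, 105, 0, 0, 0, 0.56, 55],
    [-33, 121, 0, 0, 0, 0.7, 55]
  ]
}}

```text
time_s: 11.25
tcp_pos: [0.4938, 0.0952, 0.1376]
eef_rot: [-110.6, 90.0, 35.1]
contact_force: [-0.2, 0.9, 0.4]
gripper_width: 0.0481
```

Call:
{"op": "carry_out", "data": {
  "moves": [
    [0, 0, 0, 0, 0, 0.14, 55],
    [0, 0, -10, 0, 0, 0.28, 55],
    [0, 0, -20, 0, 0, 0.42, 55],
    [0, 0, -30, 0, 0, 0.52, 55],
    [0, 0, -30, 0, 0, 0.52, 55]
  ]
}}

```text
time_s: 11.75
tcp_pos: [0.4933, 0.0932, 0.1062]
eef_rot: [30.4, 89.9, -154.5]
contact_force: [0.5, 0.3, 0.2]
gripper_width: 0.0479
```

Run:
```python
from h import *
st()
```

```text
t 11.75 tcp [0.4933 0.0932 0.1062] yaw -94.9 tilt [-0.0019 -0.0009] F [0.52 0.35 0.19] M [-0.12   0.106  0.017] w 0.0479 j [ 33.1  11.1 -30.   -0.  -49.   52. ]
```

Call:
{"op": "carry_out", "data": {
  "moves": [
    [0, 0, -15, 0, 0, 0, 55],
    [0, 0, -30, 0, 0, 0, 55],
    [0, 0, -40, 0, 0, 0, 55],
    [0, 0, -45, 0, 0, 0, 55],
    [0, 0, -45, 0, 0, 0, 55]
  ]
}}

```text
time_s: 12.25
tcp_pos: [0.4939, 0.0934, 0.0619]
eef_rot: [41.6, 89.9, -143.4]
contact_force: [-0.0, 0.4, 0.1]
gripper_width: 0.0482
```

Call:
{"op": "carry_out", "data": {
  "moves": [
    [0, 0, 0, 0, 0, 0, 0],
    [0, 0, 0, 0, 0, 0, 0],
    [0, 0, 0, 0, 0, 0, 0],
    [0, 0, 0, 0, 0, 0, 0],
    [0, 0, 0, 0, 0, 0, 0]
  ],
  "squeeze": 40
}}

```text
time_s: 12.75
tcp_pos: [0.4943, 0.0933, 0.0626]
eef_rot: [162.0, 90.0, -23.0]
contact_force: [-1.1, -2.1, 4.2]
gripper_width: 0.0249
```

Run:
```python
from h import *
st()
```

```text
t 12.75 tcp [0.4943 0.0933 0.0626] yaw -94.96 tilt [ 0.0004 -0.0002] F [-1.14 -2.11  4.23] M [-0.986  0.201  0.043] w 0.0249 j [ 33.1  14.5 -32.8   0.  -42.7  51.9]
```

Call:
{"op": "carry_out", "data": {
  "moves": [
    [0, 0, 0, 0, 0, -0.05, 0],
    [0, 0, 0, 0, 0, -0.1, 0],
    [0, 0, 0, 0, 0, -0.15, 0],
    [0, 0, 0, 0, 0, -0.2, 0]
  ]
}}

```text
time_s: 13.15
tcp_pos: [0.4943, 0.0933, 0.0626]
eef_rot: [156.8, 90.0, -39.7]
contact_force: [-0.4, -3.1, 4.7]
gripper_width: 0.0251
```

```bash
python3 -c "from h import *;st()"
```

```text
t 13.15 tcp [0.4943 0.0933 0.0626] yaw -106.52 tilt [ 0.0004 -0.0003] F [-0.38 -3.06  4.69] M [-1.086  0.252  0.16 ] w 0.0251 j [ 33.1  14.5 -32.8   0.  -42.7  40.3]
```

Call:
{"op": "carry_out", "data": {
  "moves": [
    [0, 0, 0, 0, 0, -0.05, 0],
    [0, 0, 0, 0, 0, -0.1, 0],
    [0, 0, 0, 0, 0, -0.15, 0],
    [0, 0, 0, 0, 0, -0.2, 0]
  ]
}}

```text
time_s: 13.55
tcp_pos: [0.4943, 0.0932, 0.0626]
eef_rot: [158.9, 90.0, -49.1]
contact_force: [-1.1, -4.2, 4.3]
gripper_width: 0.0249
```

```bash
python3 -c "from h import *;st()"
```

```text
t 13.55 tcp [0.4943 0.0932 0.0626] yaw -117.98 tilt [ 0.0003 -0.0004] F [-1.06 -4.24  4.34] M [-1.107  0.234  0.171] w 0.0249 j [ 33.1  14.5 -32.8   0.  -42.7  28.9]
```

Call:
{"op": "carry_out", "data": {
  "moves": [
    [0, 0, 0, 0, 0, -0.05, 0],
    [0, 0, 0, 0, 0, -0.1, 0],
    [0, 0, 0, 0, 0, -0.15, 0]
  ]
}}

```text
time_s: 13.85
tcp_pos: [0.4942, 0.0932, 0.0626]
eef_rot: [154.5, 90.0, -62.1]
contact_force: [-0.0, -3.3, 3.9]
gripper_width: 0.0251
```

```bash
python3 -c "from h import *;st()"
```

```text
t 13.85 tcp [0.4942 0.0932 0.0626] yaw -126.58 tilt [ 0.0003 -0.0005] F [-0.04 -3.34  3.87] M [-1.123  0.237  0.188] w 0.0251 j [ 33.1  14.5 -32.8   0.  -42.7  20.3]
```

Call:
{"op": "carry_out", "data": {
  "moves": [
    [0, 0, 0, 0, 0, -0.05, 0],
    [0, 0, 0, 0, 0, -0.1, 0]
  ]
}}

```text
time_s: 14.05
tcp_pos: [0.4942, 0.0932, 0.0626]
eef_rot: [160.9, 90.0, -61.4]
contact_force: [-1.0, -3.5, 4.2]
gripper_width: 0.0251
```

```bash
python3 -c "from h import *;st();crop('scene',290,130,450,290,3.7,'g5.png')"
```

```text
t 14.05 tcp [0.4942 0.0932 0.0626] yaw -132.3 tilt [ 0.0003 -0.0005] F [-1.03 -3.5   4.21] M [-1.188  0.182  0.195] w 0.0251 j [ 33.1  14.5 -32.8   0.  -42.7  14.5]
```

View pics/g5.png

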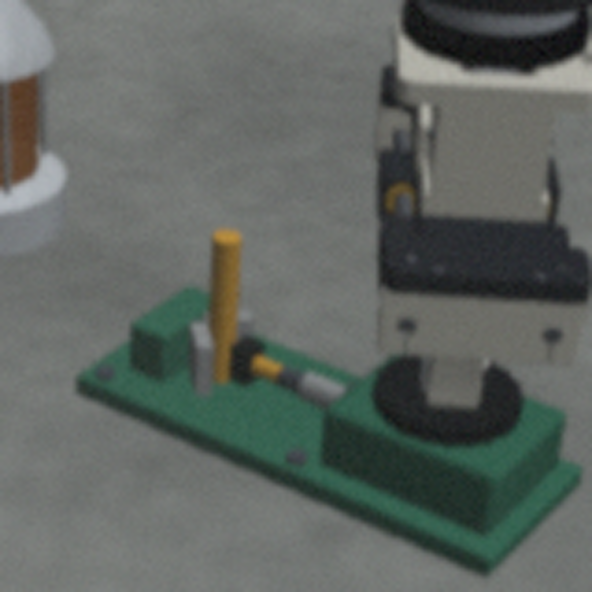

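Call:
{"op": "carry_out", "data": {
  "moves": [
    [0, 0, 0, 0, 0, -0.05, 0],
    [0, 0, 0, 0, 0, -0.1, 0]
  ]
}}

```text
time_s: 14.3
tcp_pos: [0.4942, 0.0931, 0.0626]
eef_rot: [152.6, 90.0, -75.3]
contact_force: [-0.3, -3.2, 5.6]
gripper_width: 0.0252
```

```bash
python3 -c "from h import *;st()"
```

```text
t 14.3 tcp [0.4942 0.0931 0.0626] yaw -137.97 tilt [ 0.0001 -0.0005] F [-0.3  -3.21  5.58] M [-1.322  0.316  0.213] w 0.0252 j [ 33.1  14.5 -32.8   0.  -42.7   8.9]
```

Call:
{"op": "carry_out", "data": {
  "moves": [
    [0, 0, 0, 0, 0, -0.05, 0],
    [0, 0, 0, 0, 0, -0.1, 0]
  ]
}}

```text
time_s: 14.5
tcp_pos: [0.4942, 0.0932, 0.0626]
eef_rot: [162.8, 90.0, -70.9]
contact_force: [-0.6, -4.4, 5.2]
gripper_width: 0.0251
```

```bash
python3 -c "from h import *;st()"
```

```text
t 14.5 tcp [0.4942 0.0932 0.0626] yaw -143.7 tilt [ 0.0002 -0.0005] F [-0.57 -4.43  5.18] M [-1.352  0.334  0.164] w 0.0251 j [ 33.1  14.5 -32.8   0.  -42.7   3.1]
```

Call:
{"op": "carry_out", "data": {
  "moves": [
    [0, 0, 0, 0, 0, -0.05, 0],
    [0, 0, 0, 0, 0, -0.1, 0]
  ]
}}

```text
time_s: 14.7
tcp_pos: [0.4941, 0.0931, 0.0626]
eef_rot: [160.0, 90.0, -79.4]
contact_force: [-0.6, -4.5, 5.1]
gripper_width: 0.025
```

```bash
python3 -c "from h import *;st()"
```

```text
t 14.7 tcp [0.4941 0.0931 0.0626] yaw -149.43 tilt [ 0.0001 -0.0006] F [-0.64 -4.55  5.12] M [-1.295  0.372  0.25 ] w 0.025 j [ 33.1  14.5 -32.8   0.  -42.7  -2.6]
```

Call:
{"op": "carry_out", "data": {
  "moves": [
    [0, 0, 0, 0, 0, -0.05, 0],
    [0, 0, 0, 0, 0, -0.1, 0]
  ]
}}

```text
time_s: 14.9
tcp_pos: [0.4941, 0.0931, 0.0626]
eef_rot: [157.4, 90.0, -87.7]
contact_force: [-1.2, -2.2, 5.6]
gripper_width: 0.0247
```

```bash
python3 -c "from h import *;st();crop('top',280,250,360,310,8,'g6.png')"
```

```text
t 14.9 tcp [0.4941 0.0931 0.0626] yaw -155.15 tilt [ 0.     -0.0006] F [-1.24 -2.22  5.59] M [-1.347  0.412  0.358] w 0.0247 j [ 33.1  14.5 -32.8   0.  -42.7  -8.3]
```

Run:
```python
from h import *
m=[]
for i in range(4): r.capture("top"); m.append(r.get_state()['moment'][2])
print(np.round(m,3)); st()
```

```text
[0.228 0.154 0.171 0.184]
t 15.15 tcp [0.4941 0.0931 0.0626] yaw -155.05 tilt [ 0.0001 -0.0006] F [ 0.46 -3.48  5.27] M [-1.314  0.393  0.184] w 0.0252 j [ 33.1  14.5 -32.8   0.  -42.7  -8.2]
```

View pics/g6.png

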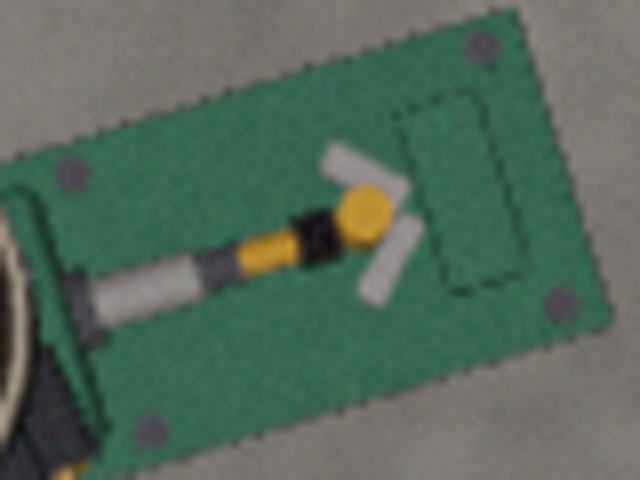

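Call:
{"op": "carry_out", "data": {
  "moves": [
    [0, 0, 0, 0, 0, 0, 40],
    [0, 0, 0, 0, 0, 0, 55],
    [0, 0, 0, 0, 0, 0, 55],
    [0, 0, 0, 0, 0, 0, 55],
    [0, 0, 0, 0, 0, 0, 55]
  ]
}}

```text
time_s: 15.65
tcp_pos: [0.4941, 0.0936, 0.0621]
eef_rot: [57.4, 90.0, 172.3]
contact_force: [-0.1, -0.3, 1.1]
gripper_width: 0.048
```

Call:
{"op": "carry_out", "data": {
  "moves": [
    [0, 0, 5, 0, 0, 0, 55],
    [0, 0, 25, 0, 0, 0, 55],
    [0, 0, 50, 0, 0, 0, 55],
    [0, 0, 80, 0, 0, 0, 55],
    [0, 0, 110, 0, 0, 0, 55]
  ]
}}

```text
time_s: 16.15
tcp_pos: [0.4939, 0.0934, 0.1736]
eef_rot: [111.2, 90.0, -134.0]
contact_force: [0.8, 0.5, 0.1]
gripper_width: 0.0484
```

Call:
{"op": "carry_out", "data": {
  "moves": [
    [-10, 40, 10, 0, 0, 0, 55],
    [-20, 80, 20, 0, 0, 0, 55],
    [-30, 120, 20, 0, 0, 0, 55],
    [-30, 150, 20, 0, 0, 0, 55],
    [-30, 150, 20, 0, 0, 0, 55]
  ]
}}

```text
time_s: 16.65
tcp_pos: [0.4641, 0.2467, 0.1927]
eef_rot: [-71.4, 89.9, 43.7]
contact_force: [-0.5, -0.3, -0.3]
gripper_width: 0.0482
```

Run:
```python
from h import *
st();crop("scene",290,180,460,290,4,"g7.png");crop("top",230,245,360,325,4,"g7t.png")
a,b=cv2.imread("pics/g7.png"),cv2.imread("pics/g7t.png")[:,:520]
b=cv2.resize(b,(260,160)) if 0 else b
H=max(a.shape[0],b.shape[0]);w=a.shape[1]+b.shape[1];k=800/w
c=np.zeros((H,w,3),np.uint8);c[:a.shape[0],:a.shape[1]]=a;c[:b.shape[0],a.shape[1]:]=b
cv2.imwrite("pics/g7c.png",cv2.resize(c,None,fx=k,fy=k,interpolation=3))
```

```text
t 16.65 tcp [0.4641 0.2467 0.1927] yaw -154.95 tilt [0.001  0.0009] F [-0.5  -0.32 -0.32] M [-0.093  0.2    0.034] w 0.0482 j [ 49.4   7.9 -21.    0.  -61.  -24.4]
```

View pics/g7c.png

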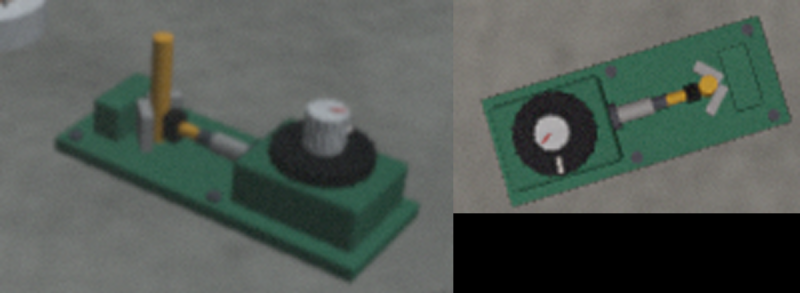

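```bash
python3 -c "from plant import r;print(r.close_job())"
```

```text
the job is handed in; nothing more can be done
None
```

The brass rod is standing upright in the clamp's V with the rubber nose pressed on it, and the job is handed in at about 17 s of robot time. I pulled it straight up out of the clip, seated it until it touched both the V and the plate, and let go. I then turned only the inner knob, about 1.05 rad clockwise, and released it.

**Nip force:** The knob ran free at about 0.18 N m. The last two readings, 0.1 rad apart, were 0.25 and 0.36 N m. Taken alone, the last one gives about 14.7 N, which is close to the 15 N that friction can hold. Fitted with the known spring rate, the force comes out at 12 to 13 N. Torque readings scatter by about 0.02 N m (1 to 2 N), so I can't pin the force down more closely. With the gripper holding still, the torque fell back to about 0.18 N m; the task text says friction masks it at rest.

**Last pictures:** The rod is upright in the V with the nose against it, and the knob's red mark has turned clockwise. By eye, the ring's white mark has not moved. The gripper is well clear, with contact force near zero. I did not go near the lantern, float, weight or whetstone, but I did not check them in a final picture.

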